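# Wipe the tile chips off the sloping mosaic board

### The arm

A 6-joint arm with a two-finger parallel gripper is mounted at the origin on the work surface. World frame = base frame: x ahead of the robot, y to its left, z up, the work surface at z = 0. Lengths are in m, angles in rad, forces in N, time in s.
With the tool pointing down it reaches from about 0.275 to 0.85 m from the base axis. Payload 5.2 kg.
Tool frame: the origin (TCP) lies where the fingers leave the gripper's body, on its centre line; the fingertips stand 73 mm ahead of it and the grasp point (between the pads) lies 54 mm ahead of it; x points along the fingers, z is the direction in which the jaws open and shut, and the axes are right-handed (so a half turn about x gives the same grasp; the last joint's range is limited). The gripper opens to 85 mm and grips with 20 to 120 N. Pads are 22 mm wide; open, the fingers measure 114 mm over their backs; the gripper's body (76 mm by 85 mm) begins 54 mm behind the grasp point. The pads swing forward as they close: fully open they stand 13 mm farther back than shut.
Start: joints at [-1.493, 0.259, 1.535, -0, 1.348, -0.203], TCP at [0.152, -0.528, 0.304] pointing down, gripper open.
Joint ranges: [-3.14, 3.14], [-0.91, 2.08], [0.19, 2.58], [-1.22, 4.36], [0.22, 2.71], [-3.12, 3.12]. Speed limits (rad/s): [2.57, 2.57, 3.14, 3.14, 3.14, 3.14].

### API

Orientations are given as a unit quaternion [w, x, y, z].
In Python, from station import env, optics gives the robot as it stands. The module is installed in compiled form; this text tells all that it offers.
- The arm moves only by the tool send_rows, never from a script. Its argument "series" is a list of rows, each a list of 5 numbers: the finger opening in cm, from 0 to 8.54, then the shift along the tool's x, y, z in cm, then the turn about the tool's x in degrees. In form: [[claw, x, y, z, roll], ...]. A call has 1 to 12 rows; each row is the pose to reach, as a shift and turn from the pose commanded when the call began, along the tool's axes at that moment; what a row does not reach only later rows make up. A row lasts 1/12 s, in which the tool goes at most 41.7 mm and 7.16 degrees, less where a joint would pass 70% of its speed; a pose out of reach is approached as far as the arm can. A call with a gripper value outside its range is refused whole. The fingers move at their own pace and stop on an object; "newtons" is the grip in N (left out, the last holds). Time passes only in rows, so rows that repeat a pose let the fingers close. It gives the time, the measured TCP pose, the force and the opening at its end, in the units of the state.
- env.get_state(): the state, without advancing time (a new reading comes with each control period).
- optics.camera(name): name is "side" or "top"; returns (picture, depth): 384x512x3 uint8, red, green, blue; 384x512 float32, m along the optical axis (not along the pixel's ray), 0 where there is no reading.
- optics.camera_model(name): a dict with "fx", "fy", "cx", "cy" (pixels), "T" (4x4, takes a point from camera to world coordinates). Camera axes: x right, y down, z forward; pixel columns grow to the right and rows downward; lengths in m; the calibration is good to about 2 mm. A picture is of the moment at which its call begins. camera_model takes no time and is no camera call.
- env.close_job(): hands the job in, once; it reports no verdict.
The state is a dict: "time": time; "q": joint angles; "qd": joint speeds; "effort": joint torques, N m; "position": TCP position; "tool_rot": TCP orientation; "contact_force": force on the tool from outside, world axes, zero at the start; "torque": the same for the moment, N m; "width": finger opening in m.
Only numpy, scipy, OpenCV 4.12 (cv2) and the standard library are available. Lean on these libraries where they do the work, as an engineer would, in place of code of your own. Each camera call takes 0.05 s, during which the arm holds its last target. There are 200 camera calls.

### The job

Take the scraper from its grey pad, lay its rubber foot flat on the sloping white board and wipe all five tile chips down the slope into the blue catch tray, with the scraper and not with the fingers. Then stand the scraper upright on its grey pad again and let go. Leave the other things on the table where they are.

Things in the scene. Friction and masses are not known exactly. Their poses are not given: they have to be found in the camera images.
- stand: Sloping work board with a blue catch tray under its low edge, one fixed piece. Origin on the table straight under the middle of the board's low edge; x points level, uphill (roughly away from the robot), z up. The board is 12 mm thick and tilted 24 degrees (0.42 rad); its low edge is open and 55 mm above the table.
- board (a point): Middle of the board's low edge, on the white surface. x runs up the slope, y across, z is the surface normal; the white surface is x 0 to 240 mm, y -100 to 100 mm, z 0. Along both sides and the top stands a wooden rim, 10 mm above the surface and 12 mm wide. Chip centres start between x = 45 and 160 mm, y within 65 mm.
- tray (a point): Centre of the inner floor of the blue catch tray, 4 mm above the table; axes as stand. Open box 130 mm (x) by 230 mm (y) outside, 4 mm walls, 36 mm high; it begins 8 mm behind the board's low edge and reaches 122 mm in front of it.
- scraper_grip (a point): Centre of the handle of the scraper, 55 mm above the underside of its foot. x is the thin way, y along the length, z up through the handle. The handle is an upright orange plate 14 mm thick (x), 90 mm long (y), from 24 to 80 mm above the underside. The scraper starts standing upright on the pad.
- scraper_foot (a point): Centre of the underside of the scraper's black rubber foot, 24 (x) x 150 (y) x 10 mm; above it a wooden block 30 (x) x 150 (y) mm, from 10 to 24 mm above the underside. Axes as the scraper's; it is the same both ways round.
- scraper: The scraper as a whole, 140 to 240 g; origin at the centre of the underside of its foot.
- pad: Grey fixed rest pad on the table for the scraper, 90 (x) x 180 (y) x 6 mm thick; origin at the centre of its underside. To the left or to the right of the board.
- pad_top (a point): Centre of the pad's upper face, 6 mm above the table; axes as the pad's.
- caddy: Fixed grey box of tile pieces, 110 x 150 x 45 mm high, on the other side of the board from the pad; origin at the centre of its underside.
- spray: Bystander: clear spray bottle, 42 mm across, 137 mm tall; origin at the centre of its underside.
- glue: Bystander: glue jar, 52 mm across, 75 mm tall; origin at the centre of its underside.
- tape: Bystander: green roll of tape lying flat, 90 mm across, 22 mm high; origin at the centre of its underside.
- brush: Bystander: brush 170 mm long lying on the table; origin at its underside.
- chip1_centre (a point): Chip 1: loose blue glazed tile chip, 24 x 20 x 8 mm thick, 12 g, lying flat on the sloping board; the point is its centre. It stays on the slope by friction.
- chip1: Chip 1; origin at the centre of its underside.
- chip2_centre (a point): Chip 2: loose terracotta brown glazed tile chip, 22 x 24 x 8 mm thick, 12 g, lying flat on the sloping board; the point is its centre. It stays on the slope by friction.
- chip2: Chip 2; origin at the centre of its underside.
- chip3_centre (a point): Chip 3: loose green glazed tile chip, 26 x 20 x 8 mm thick, 12 g, lying flat on the sloping board; the point is its centre. It stays on the slope by friction.
- chip3: Chip 3; origin at the centre of its underside.
- chip4_centre (a point): Chip 4: loose yellow glazed tile chip, 22 x 22 x 8 mm thick, 12 g, lying flat on the sloping board; the point is its centre. It stays on the slope by friction.
- chip4: Chip 4; origin at the centre of its underside.
- chip5_centre (a point): Chip 5: loose blue glazed tile chip, 24 x 22 x 8 mm thick, 12 g, lying flat on the sloping board; the point is its centre. It stays on the slope by friction.
- chip5: Chip 5; origin at the centre of its underside.

How it is judged:
On the way, in this order (a step that is already met when the one before it is completed fails the run):
1. the scraper's foot lies flat on the white board (within 10 degrees and 7 mm) (angle between the z axis of scraper and the z axis of board, either way round below 0.17 rad and z of scraper_foot in the frame of board between -0.004 and 0.007 m and x of scraper_foot in the frame of board between 0.02 and 0.235 m and y of scraper_foot in the frame of board between -0.05 and 0.05 m), for 0.1 s.
2. all five chips are in the catch tray (x of chip1_centre in the frame of stand between -0.12 and -0.002 m and y of chip1_centre in the frame of stand between -0.113 and 0.113 m and height (world z) of each of chip1_centre, chip2_centre, chip3_centre, chip4_centre, chip5_centre below 0.036 m and x of chip2_centre in the frame of stand between -0.12 and -0.002 m and y of chip2_centre in the frame of stand between -0.113 and 0.113 m and x of chip3_centre in the frame of stand between -0.12 and -0.002 m and y of chip3_centre in the frame of stand between -0.113 and 0.113 m and x of chip4_centre in the frame of stand between -0.12 and -0.002 m and y of chip4_centre in the frame of stand between -0.113 and 0.113 m and x of chip5_centre in the frame of stand between -0.12 and -0.002 m and y of chip5_centre in the frame of stand between -0.113 and 0.113 m), for 0.2 s.
At the end, for the whole second after the job is handed in: All five chip centres lie inside the catch tray, below its rim (36 mm over the table), at rest, and the scraper stands upright (within 6 degrees), still, with its foot on the pad, the foot's centre within 40 mm (pad x) and 70 mm (pad y) of the pad's centre (all of step 2 and linear speed of each of chip1, chip2, chip3, chip4, chip5 below 0.03 m/s and angle between scraper's own z axis and vertical below 0.1 rad and x of scraper_foot in the frame of pad between -0.04 and 0.04 m and y of scraper_foot in the frame of pad between -0.07 and 0.07 m and z of scraper_foot in the frame of pad between 0.002 and 0.01 m and linear speed of scraper below 0.02 m/s); the robot touches nothing.
It fails at once if one of the other things (spray bottle, glue jar, tape, brush) is moved more than 30 mm (distance of any of spray, glue, tape, brush from where it was at the start of the episode above 0.03 m).
It fails at once if the fingers push a chip (more than 1 N) (contact force between the fingers and chip1 above 1 N or contact force between the fingers and chip2 above 1 N or contact force between the fingers and chip3 above 1 N or contact force between the fingers and chip4 above 1 N or contact force between the fingers and chip5 above 1 N).
It also fails if it takes over 61 s, if anything falls off the work surface, if the arm or the gripper's body presses on something with over 40 N, if the wrist force passes 120 N, or if a joint passes its speed limit or range.

## Working session

There is one attempt and no reset: what is moved stays moved. The work goes in short steps, Python scripts to look and compute and a tool call to move; the robot and the scene stay as the last step left them, time stands still between calls to the robot, and variables do not carry over. Pictures are saved under pics/ and viewed, about 8 in all and at most 12, crops included, and the job is handed in when it is done.

Besides the shell and the picture viewer there is one more tool, called after "Emit:" by a JSON object that holds its "name" and its "arguments", one argument or row to a line. send_rows: Moves the arm, as the interface text tells. Its arguments: {"type":"object","properties":{"series":{"type":"array","items":{"type":"array","items":{"type":"number"}}},"newtons":{"type":"number"}},"required":["series"]}

```bash
mkdir -p pics
cat > h.py <<'E'
import numpy as np, cv2
from station import env, optics
from scipy.spatial.transform import Rotation as R
def look(n):
    p,d=optics.camera(n); m=optics.camera_model(n); T=np.array(m["T"])
    v,u=np.indices(d.shape)
    c=np.stack([(u-m["cx"])/m["fx"]*d,(v-m["cy"])/m["fy"]*d,d],-1)
    return p,d,c@T[:3,:3].T+T[:3,3]
def save(p,n): cv2.imwrite("pics/"+n+".png",cv2.cvtColor(p,cv2.COLOR_RGB2BGR))
def rot(s=None):
    w,x,y,z=(s or env.get_state())["tool_rot"]; return R.from_quat([x,y,z,w])
E
python3 - <<'E'
from h import *
s=env.get_state(); print(s); print(rot(s).as_matrix().round(3))
a=[]
for n in("top","side"):
    p,d,w=look(n); save(p,n+"0"); a.append(p); np.savez("pics/"+n+"0.npz",p=p,d=d,w=w)
    print(optics.camera_model(n))
E
```

```text
{'time': 0.0, 'q': array([-1.49278338e+00,  2.59385762e-01,  1.53610252e+00, -4.14818786e-06,
        1.34799140e+00, -2.02745172e-01]), 'qd': array([ 8.03079729e-04, -4.27107566e-05,  1.43016176e-05, -3.93253257e-04,
        9.54071481e-04, -6.45992356e-04]), 'effort': array([ 8.40243229e-04, -4.46022856e+01, -2.90564293e+01, -1.67842168e-04,
        1.20041522e-02, -1.34492728e-05]), 'position': array([ 0.15241493, -0.5280441 ,  0.30304375]), 'tool_rot': array([ 0.56459818,  0.42562113,  0.5654832 , -0.42462254]), 'contact_force': array([-0.5732522 , -0.04126457, -0.98753186]), 'torque': array([-0.04625003,  0.01283825,  0.00462461]), 'width': 0.08505570935880191}
[[-0.     0.961  0.277]
 [ 0.002  0.277 -0.961]
 [-1.     0.    -0.002]]
{'fx': 387.6653760709947, 'fy': 387.6653760709947, 'cx': 257.63286861357653, 'cy': 192.48389143800418, 'T': array([[ 0.01226831, -0.99553075,  0.09363765,  0.43461809],
       [-0.99989532, -0.01293243, -0.00648893,  0.00454438],
       [ 0.00767089, -0.09354824, -0.9955852 ,  1.30979467],
       [ 0.        ,  0.        ,  0.        ,  1.        ]])}
{'fx': 353.42841656784356, 'fy': 353.42841656784356, 'cx': 254.68889834156658, 'cy': 190.17578016644921, 'T': array([[-0.88270011, -0.27705799,  0.37957791,  0.2285497 ],
       [-0.46962187,  0.54962194, -0.69092042,  0.64450859],
       [-0.01719932, -0.78813361, -0.61526384,  0.66862448],
       [ 0.        ,  0.        ,  0.        ,  1.        ]])}
```

View pics/top0.png

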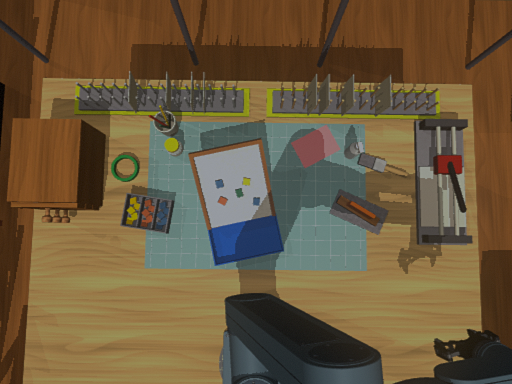

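View pics/side0.png

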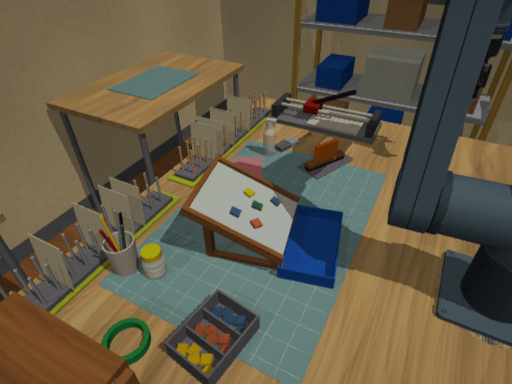

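The top view shows the board at about (235,185) with the chips on it, the tray at (248,240), the scraper on its pad at (358,208), the caddy at (148,212), the tape at (125,167), the glue at (172,146), the spray at (353,148) and the brush at (383,163). The side view agrees.

The tool stays vertical, so I'll set the foot on the board and open the fingers slightly. The handle can then tip 24° until the foot lies flat.

```bash
cat > meas.py <<'E'
from h import *
def hsv(p): return cv2.cvtColor(p,cv2.COLOR_RGB2HSV).astype(int)
def boardframe(p,w):
    h=hsv(p); X=w.reshape(-1,3)
    m=(h[...,1]<45)&(h[...,2]>120)&(w[...,2]>.05)&(w[...,2]<.2)&(abs(w[...,1])<.25)&(w[...,0]>.35)&(w[...,0]<.8)
    n,l,st,_=cv2.connectedComponentsWithStats(m.astype(np.uint8)); k=1+st[1:,4].argmax(); m=l==k
    P=w[m]; c=np.median(P,0)
    for _ in range(3):
        A=np.c_[P[:,:2],np.ones(len(P))]; ab=np.linalg.lstsq(A,P[:,2],rcond=None)[0]
        r=P[:,2]-A@ab; P=P[abs(r)<.004]
    g=ab[:2]; tilt=np.degrees(np.arctan(np.hypot(*g))); u=g/np.hypot(*g)
    return m,ab,u,tilt,r.std()
E
python3 - <<'E'
from meas import *
z=np.load("pics/top0.npz"); p,d,w=z["p"],z["d"],z["w"]; h=hsv(p)
m,ab,u,tilt,s=boardframe(p,w)
print("plane",ab,u,tilt,s,m.sum())
P=w[m]
# level rectangle of white mask
rc=cv2.minAreaRect((P[:,:2]*1000).astype(np.float32)); bx=cv2.boxPoints(rc); print(rc,bx.round(0).tolist())
# edge direction yaw from rect
yaw=np.arctan2(u[1],u[0]); print("yaw grad",np.degrees(yaw))
# orange handle
o=(h[...,0]<18)&(h[...,1]>170)&(h[...,2]>110)&(w[...,1]<-.1)&(w[...,1]>-.45)&(w[...,2]>.06)&(w[...,2]<.12)
Q=w[o]; print("handle",o.sum(),Q[:,2].min(),np.median(Q[:,2]),Q[:,2].max())
T=Q[Q[:,2]>.075]; print(cv2.minAreaRect((T[:,:2]*1000).astype(np.float32)),T.mean(0))
# dark/wood block
# chips
inside=cv2.morphologyEx(m.astype(np.uint8),cv2.MORPH_CLOSE,np.ones((25,25)))>0
ch=inside&(h[...,1]>90)&(w[...,2]>.055)
n,l,st,ce=cv2.connectedComponentsWithStats(ch.astype(np.uint8))
for i in range(1,n):
    if 12<st[i,4]<200: print(st[i],ce[i].round(1),w[l==i].mean(0).round(4),p[l==i].mean(0).astype(int))
b=(h[...,0]>105)&(h[...,0]<125)&(h[...,1]>150)&(w[...,0]<.47)&(w[...,0]>.3)&(abs(w[...,1])<.2)
B=w[b]; print("tray",b.sum(),cv2.minAreaRect((B[:,:2]*1000).astype(np.float32)),B[:,2].min(),B[:,2].max())
E
```

```text
plane [ 0.43755225  0.10038044 -0.14992921] [0.97467988 0.22360484] 24.176214257433163 0.0019295470816162146 4063
((564.7037353515625, 71.57540893554688), (216.8648681640625, 198.8800811767578), 12.702045440673828) [[437.0, 145.0], [481.0, -49.0], [692.0, -2.0], [649.0, 192.0]]
yaw grad 12.920851252632545
handle 99 0.0817696153909051 0.08587156224304748 0.0914608919800548
((499.9111022949219, -336.6480712890625), (86.34093475341797, 12.338924407958984), 60.03678894042969) [ 0.50013663 -0.33634244  0.08618779]
[243 178   7   7  48] [245.9 181.1] [0.5819 0.0334 0.1165] [147 149  43]
[216 180   7   8  43] [219.1 183.5] [0.5727 0.1161 0.1212] [ 64  88 114]
[236 189   7   8  31] [239.  192.4] [0.5475 0.0549 0.1038] [55 91 69]
[218 197   9   8  49] [222.2 200.4] [0.5223 0.1072 0.0979] [147  86  60]
[253 198   6   7  36] [255.9 201.1] [0.5222 0.0017 0.0881] [ 60  83 107]
tray 2523 ((399.54974365234375, 35.09333038330078), (121.01840209960938, 228.04994201660156), 12.736814498901367) -0.004101896680666295 1.3097946658372026
```

Emit:
{"name": "send_rows", "arguments": {
  "series": [
    [8.5,0,38.7,-8.8,-44],
    [8.5,0,38.7,-8.8,-44],
    [8.5,0,38.7,-8.8,-44],
    [8.5,0,38.7,-8.8,-44],
    [8.5,0,38.7,-8.8,-44],
    [8.5,0,38.7,-8.8,-44],
    [8.5,0,38.7,-8.8,-44],
    [8.5,0,38.7,-8.8,-44],
    [8.5,0,38.7,-8.8,-44],
    [8.5,0,38.7,-8.8,-44],
    [8.5,5,38.7,-8.8,-44],
    [8.5,5,38.7,-8.8,-44]
  ],
  "newtons": 60
}}

```text
time: 1.1
position: [0.4998, -0.3339, 0.2489]
tool_rot: [0.681, 0.183, 0.686, -0.18]
contact_force: [-2.2, 0.8, -1.6]
width: 0.0848
```

Run:
```python
from meas import *
s=env.get_state(); print(s["time"],s["position"],rot(s).as_matrix().round(3).tolist())
p,d,w=look("side"); h=hsv(p); save(p[90:230,230:430].repeat(3,0).repeat(3,1),"side1")
o=(h[...,0]<18)&(h[...,1]>170)&(h[...,2]>110)&(w[...,1]<-.2)&(w[...,1]>-.45)&(w[...,2]>.03)&(w[...,2]<.12)
Q=w[o]; print(o.sum(),Q.min(0),Q.max(0),Q.mean(0))
T=Q[Q[:,2]>.082]; print(len(T),cv2.minAreaRect((T[:,:2]*1000).astype(np.float32)))
```

```text
1.1 [ 0.49976002 -0.33385085  0.24892099] [[-0.005, 0.496, 0.868], [0.005, 0.868, -0.496], [-1.0, 0.002, -0.007]]
356 [ 0.45528615 -0.38387763  0.03019297] [ 0.53724834 -0.27584483  0.08738546] [ 0.49623148 -0.32975251  0.06084935]
70 ((499.0245056152344, -334.8173828125), (88.54703521728516, 16.54878807067871), 59.61663055419922)
```

View pics/side1.png

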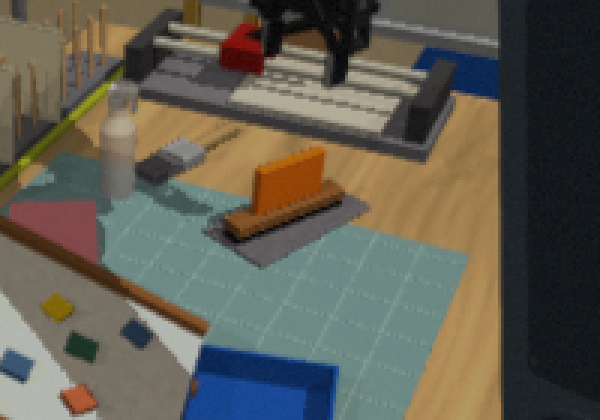

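The crop shows the scraper upright on its pad at (290,190), with the open gripper above it at (330,40). Both views agree on the handle centre within about 2 mm. I'll go down and grip.

Emit:
{"name": "send_rows", "arguments": {
  "series": [
    [8.5,4,0,0,0],
    [8.5,8,0,0,0],
    [8.5,11,0,0,0],
    [8.5,13.4,0,0,0],
    [8.5,13.4,0,0,0],
    [0.8,13.4,0,0,0],
    [0.8,13.4,0,0,0],
    [0.8,13.4,0,0,0],
    [0.8,13.4,0,0,0],
    [0.8,13.4,0,0,0],
    [0.8,13.4,0,0,0],
    [0.8,13.4,0,0,0]
  ],
  "newtons": 60
}}

```text
time: 2.15
position: [0.5004, -0.337, 0.1212]
tool_rot: [0.684, 0.182, 0.683, -0.183]
contact_force: [-1.4, 1.5, 6.7]
width: 0.0134
```

Emit:
{"name": "send_rows", "arguments": {
  "series": [
    [0.8,0,0,0,0],
    [0.8,0,0,0,0],
    [0.8,0,0,0,0],
    [0.8,-2,0,0,0],
    [0.8,-5,0,0,0],
    [0.8,-8,0,0,0],
    [0.8,-12,0,0,0],
    [0.8,-15,0,0,0],
    [0.8,-15,0,0,0]
  ]
}}

```text
time: 2.9
position: [0.5019, -0.3384, 0.2773]
tool_rot: [0.687, 0.18, 0.679, -0.184]
contact_force: [1.2, 0.5, -1.8]
width: 0.0133
```

Emit:
{"name": "send_rows", "arguments": {
  "series": [
    [0.8,-4,2,0,0],
    [0.8,-7,6,-1,-5],
    [0.8,-7,42.9,-9.5,-42.5],
    [0.8,-7,42.9,-9.5,-42.5],
    [0.8,-7,42.9,-9.5,-42.5],
    [0.8,-7,42.9,-9.5,-42.5],
    [0.8,-7,42.9,-9.5,-42.5],
    [0.8,-7,42.9,-9.5,-42.5],
    [0.8,-7,42.9,-9.5,-42.5],
    [0.8,-7,42.9,-9.5,-42.5],
    [0.8,-7,42.9,-9.5,-42.5],
    [0.8,-7,42.9,-9.5,-42.5]
  ]
}}

```text
time: 3.9
position: [0.6317, 0.0885, 0.3384]
tool_rot: [0.702, -0.078, 0.703, 0.08]
contact_force: [-0.8, 0.9, -2.7]
width: 0.0133
```

Emit:
{"name": "send_rows", "arguments": {
  "series": [
    [0.8,0,0,0,0],
    [0.8,0,0,0,0],
    [0.8,0,0,0,0]
  ]
}}

```text
time: 4.15
position: [0.6311, 0.0816, 0.3389]
tool_rot: [0.702, -0.078, 0.704, 0.077]
contact_force: [-0.5, -0.6, -2.1]
width: 0.0131
```

Run:
```python
from meas import *
s=env.get_state(); print(s["time"],s["position"],s["contact_force"],s["q"].round(2),rot(s).as_matrix().round(3).tolist())
a,_,w1=look("top"); b,_,w2=look("side"); 
save(np.hstack([a[100:300,130:330],b[60:260,150:350]]).repeat(2,0).repeat(2,1),"c2")
```

```text
4.15 [0.63107364 0.08163745 0.33893427] [-0.49055115 -0.59456572 -2.13250618] [-0.05  0.4   1.25 -0.    1.49 -0.27] [[-0.002, -0.218, 0.976], [-0.001, 0.976, 0.218], [-1.0, -0.0, -0.002]]
```

View pics/c2.png

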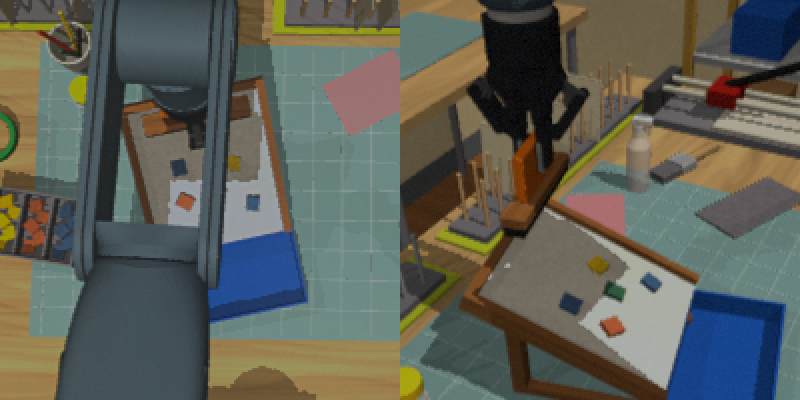

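The picture shows the scraper held upright across the upper board (left half about (195,120), right half about (535,185)). All five chips are downhill of it, and the pad is free. I'll lower to contact.

Emit:
{"name": "send_rows", "arguments": {
  "series": [
    [0.8,3,0,0,0],
    [0.8,6,0,0,0],
    [0.8,7.5,0,0,0],
    [0.8,7.8,0,0,0],
    [0.8,7.8,0,0,0],
    [0.8,7.8,0,0,0]
  ]
}}

```text
time: 4.75
position: [0.6321, 0.0816, 0.2632]
tool_rot: [0.704, -0.077, 0.702, 0.077]
contact_force: [-0.3, 0.7, -2.3]
width: 0.0132
```

Emit:
{"name": "send_rows", "arguments": {
  "series": [
    [0.8,0.25,0,0,0],
    [0.8,0.5,0,0,0],
    [0.8,0.5,0,0,0]
  ]
}}

```text
time: 5.0
position: [0.6317, 0.0825, 0.2575]
tool_rot: [0.703, -0.078, 0.702, 0.077]
contact_force: [0.4, 0.1, -2.3]
width: 0.0133
```

Emit:
{"name": "send_rows", "arguments": {
  "series": [
    [0.8,0.2,0,0,0],
    [0.8,0.4,0,0,0],
    [0.8,0.4,0,0,0]
  ]
}}

```text
time: 5.25
position: [0.6318, 0.0826, 0.2547]
tool_rot: [0.704, -0.078, 0.702, 0.077]
contact_force: [-3.5, -0.6, 6.2]
width: 0.0131
```

Emit:
{"name": "send_rows", "arguments": {
  "series": [
    [1.8,0,0,0,0],
    [2.0,0.1,0,-0.3,0],
    [2.2,0.2,0,-0.6,0],
    [2.4,0.3,0,-0.9,0],
    [2.6,0.5,0,-1.2,0],
    [2.8,0.6,0,-1.5,0],
    [3.0,0.8,0,-1.9,0],
    [3.0,0.8,0,-1.9,0],
    [3.0,0.8,0,-1.9,0]
  ]
}}

```text
time: 6.0
position: [0.6126, 0.0784, 0.2448]
tool_rot: [0.703, -0.077, 0.703, 0.077]
contact_force: [-0.3, 0.2, 0.8]
width: 0.0298
```

```bash
cat > scr.py <<'E'
from meas import *
O=np.array([.459,.048,.0555]); a=np.radians(24); u=np.array([.975,.222,0])
X=np.array([u[0]*np.cos(a),u[1]*np.cos(a),np.sin(a)]); Z=np.array([-u[0]*np.sin(a),-u[1]*np.sin(a),np.cos(a)]); Y=np.cross(Z,X)
B=np.c_[X,Y,Z]
def rep(name,crop=True):
    b,_,w=look("side"); h=hsv(b)
    if crop: save(b[60:300,150:370].repeat(2,0).repeat(2,1),name)
    o=(h[...,0]<13)&(h[...,1]>190)&(h[...,2]>150)&(w[...,1]<.3)&(w[...,1]>-.3)&(w[...,2]>.1)&(w[...,0]>.4)&(w[...,0]<.75)
    n,l,st,_=cv2.connectedComponentsWithStats(o.astype(np.uint8)); o=l==1+st[1:,4].argmax()
    P=(w[o]-O)@B*1000
    print("handle bd frame n",o.sum(),"min",np.percentile(P,3,axis=0).round(),"max",np.percentile(P,97,axis=0).round())
    _,_,V=np.linalg.svd(P-np.median(P,0),full_matrices=False); print("face normal",V[2].round(3))
E
python3 - <<'E'
from scr import *
s=env.get_state(); print(s["time"],s["position"],s["contact_force"],s["width"])
rep("c3")
E
```

```text
6.0 [0.61257304 0.07835368 0.24477743] [-0.28133005  0.2156095   0.79913586] 0.02979300894824179Traceback (most recent call last):
  File "<stdin>", line 3, in <module>
  File "scr.py", line 9, in rep
    n,l,st,_=cv2.connectedComponentsWithStats(o.astype(np.uint8)); o=l==1+st[1:,4].argmax()
                                                                          ~~~~~~~~~~~~~~~^^
ValueError: attempt to get argmax of an empty sequence
```

View pics/c3.png

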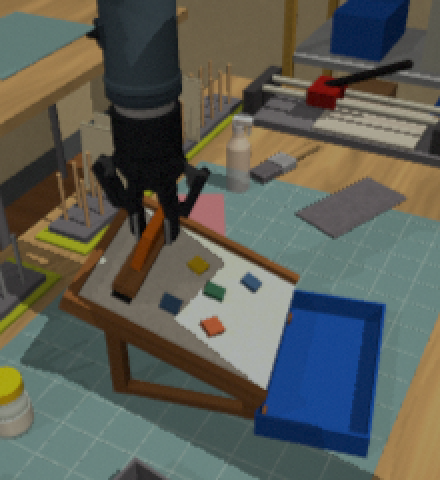

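The picture shows the scraper tipped downhill, with its foot across the upper board around (140,265) and the fingers around the handle. Next I'll measure how flat it lies.

```bash
sed -i 's/(h\[...,0\]<13)&(h\[...,1\]>190)&(h\[...,2\]>150)/(h[...,0]<20)\&(h[...,1]>150)\&(h[...,2]>60)/; s/(w\[...,2\]>.1)&/(((w-O)@Z)>.015)\&/' scr.py
python3 - <<'E'
from scr import *
rep("c3b",False)
b,_,w=look("side"); h=hsv(b)
P=(w-O)@B*1000
for (v,uu) in [(60+125,150+70),(60+135,150+65),(60+112,150+78),(60+130,150+72),(60+122,150+68)]: print(v,uu,h[v,uu],P[v,uu].round())
E
```

```text
handle bd frame n 454 min [182. -21.  20.] max [208.  71.  80.]
face normal [-0.992  0.089  0.087]
185 220 [ 13 237 111] [198.  41.  56.]
195 215 [ 14 181  69] [199.  43.  23.]
172 228 [ 13 240 123] [196.  15.  80.]
190 222 [ 12 217  67] [190.  33.  38.]
182 218 [ 13 179  80] [208.  -3.  22.]
```

```bash
cat >> scr.py <<'E'
def tilt():
    b,_,w=look("side"); h=hsv(b); P=(w-O)@B*1000
    o=(h[...,0]<18)&(h[...,1]>190)&(P[...,2]>28)&(P[...,2]<76)&(abs(P[...,1])<80)&(P[...,0]>-30)&(P[...,0]<250)
    Q=P[o]
    for _ in range(4):
        A=np.c_[Q[:,1:],np.ones(len(Q))]; c=np.linalg.lstsq(A,Q[:,0],rcond=None)[0]; r=Q[:,0]-A@c; k=abs(r)<max(2,1.5*r.std()); Q=Q[k]
    print(len(Q),"dx/dy,dx/dz deg",np.degrees(np.arctan(c[:2])).round(1),"face x at z=0",c[2].round(1),"rms",r.std().round(1),"yrange",Q[:,1].min(),Q[:,1].max())
E
python3 -c "
from scr import *
tilt()"
```

```text
87 dx/dy,dx/dz deg [7.5 0.9] face x at z=0 188.9 rms 2.6 yrange -24.436037944803605 42.70532029946513
```

The foot is flat to about 1° and centred near board x = 196 mm, y = -4 mm. I'll wipe halfway and check.

Emit:
{"name": "send_rows", "arguments": {
  "series": [
    [3.0,0.36,0,-0.8,0],
    [3.0,0.71,0,-1.6,0],
    [3.0,1.07,0,-2.4,0],
    [3.0,1.42,0,-3.2,0],
    [3.0,1.78,0,-4.0,0],
    [3.0,2.14,0,-4.8,0],
    [3.0,2.49,0,-5.6,0],
    [3.0,2.85,0,-6.4,0],
    [3.0,3.2,0,-7.2,0],
    [3.0,3.56,0,-8.0,0],
    [3.0,3.92,0,-8.8,0],
    [3.0,3.92,0,-8.8,0]
  ]
}}

```text
time: 7.2
position: [0.5248, 0.059, 0.2047]
tool_rot: [0.702, -0.077, 0.704, 0.078]
contact_force: [-1.6, 0.1, 0.7]
width: 0.0302
```

```bash
python3 -c "
from scr import *
rep('c4'); tilt()"
```

```text
handle bd frame n 484 min [ 86. -59.  20.] max [111.  72.  80.]
face normal [-0.998 -0.052 -0.038]
79 dx/dy,dx/dz deg [-4.9  4.5] face x at z=0 101.4 rms 2.2 yrange -40.34878728444109 44.31903442197964
```

View pics/c4.png

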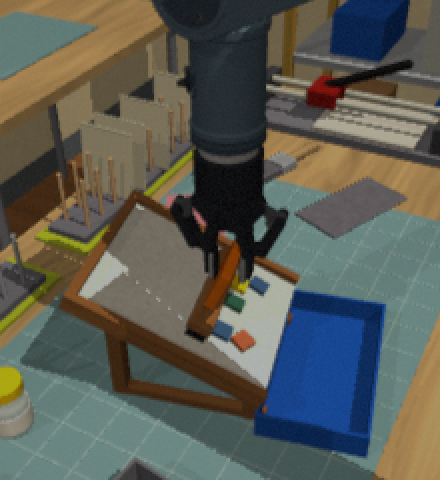

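The wipe is working: the foot is near x = 105 mm, still flat, with the chips gathered in front of it around (235,310). I'll carry on to the low edge.

Emit:
{"name": "send_rows", "arguments": {
  "series": [
    [3.0,0.36,0,-0.8,0],
    [3.0,0.71,0,-1.6,0],
    [3.0,1.07,0,-2.4,0],
    [3.0,1.42,0,-3.2,0],
    [3.0,1.78,0,-4.0,0],
    [3.0,2.14,0,-4.8,0],
    [3.0,2.49,0,-5.6,0],
    [3.0,2.85,0,-6.4,0],
    [3.0,3.2,0,-7.2,0],
    [3.0,3.56,0,-8.0,0],
    [3.0,3.92,0,-8.8,0],
    [3.0,4.36,0,-9.8,0]
  ]
}}

```text
time: 8.3
position: [0.431, 0.0377, 0.1619]
tool_rot: [0.703, -0.078, 0.703, 0.077]
contact_force: [0.8, -0.3, 0.8]
width: 0.0302
```

Emit:
{"name": "send_rows", "arguments": {
  "series": [
    [3.0,0,0,0,0],
    [3.0,0,0,0,0]
  ]
}}

```text
time: 8.47
position: [0.4302, 0.0379, 0.1617]
tool_rot: [0.702, -0.077, 0.704, 0.078]
contact_force: [-1.3, -0.2, 1.0]
width: 0.0301
```

```bash
python3 -c "
from scr import *
rep('c5'); tilt()"
```

```text
handle bd frame n 561 min [-20. -37.  19.] max [ 6. 73. 80.]
face normal [-0.998 -0.051 -0.022]
131 dx/dy,dx/dz deg [-0.7  2.9] face x at z=0 -2.9 rms 0.9 yrange -42.278323876808216 44.603033985347786
```

View pics/c5.png

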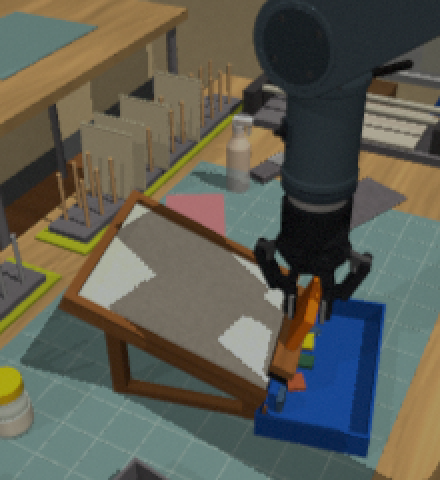

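The foot is near x = 4 mm and the chips are at or over the edge around (300,360). I'll push a little more, then clamp and lift.

Emit:
{"name": "send_rows", "arguments": {
  "series": [
    [3.0,0.25,0,-0.6,0],
    [3.0,0.5,0,-1.1,0],
    [3.0,0.5,0,-1.1,0],
    [2.6,0.5,0,-1.1,0],
    [2.2,0.3,0,-0.9,0],
    [1.8,0.1,0,-0.7,0],
    [0.8,-0.1,0,-0.5,0],
    [0.8,-0.3,0,-0.3,0],
    [0.8,-0.3,0,-0.3,0],
    [0.8,-0.3,0,-0.3,0],
    [0.8,-0.3,0,-0.3,0]
  ]
}}

```text
time: 9.48
position: [0.4284, 0.0373, 0.165]
tool_rot: [0.703, -0.078, 0.703, 0.078]
contact_force: [0.3, 0.3, -3.2]
width: 0.0113
```

Emit:
{"name": "send_rows", "arguments": {
  "series": [
    [0.8,0,0,0,0],
    [0.8,-2,0,0,0],
    [0.8,-6,0,0,0],
    [0.8,-10,0,0,0],
    [0.8,-13,0,0,0],
    [0.8,-13,0,5,0],
    [0.8,-13,0,9,0],
    [0.8,-13,0,12,0],
    [0.8,-13,0,12,0]
  ]
}}

```text
time: 10.23
position: [0.5511, 0.064, 0.2942]
tool_rot: [0.704, -0.078, 0.701, 0.078]
contact_force: [0.1, -0.4, -1.9]
width: 0.0112
```

Run:
```python
from scr import *
b,_,w=look("side"); a,_,w2=look("top")
save(np.hstack([b[40:300,180:380],a[100:360,150:350]]).repeat(2,0).repeat(2,1),"c6")
s=env.get_state(); print(s["time"],s["position"],s["width"])
for p,W in((b,w),(a,w2)):
    h=hsv(p); S=(W-np.array([.459,.048,0]))@np.c_[u,[-u[1],u[0],0],[0,0,1]]
    m=(S[...,0]>-.125)&(S[...,0]<.25)&(abs(S[...,1])<.115)&(h[...,2]>40)
    for n,lo,hi in(("yel",22,35),("grn",45,85),("brn",3,17),("blu",95,108)):
        k=m&(h[...,0]>=lo)&(h[...,0]<=hi)&(h[...,1]>(90 if n!="blu" else 60))
        if n=="brn": k&=(S[...,0]<0)
        c,l,st,_=cv2.connectedComponentsWithStats(k.astype(np.uint8))
        for i in range(1,c):
            if st[i,4]>8: print(n,st[i],(np.median(S[l==i],0)*1000).round())
```

```text
10.3333 [0.5459902  0.06357967 0.29366289] 0.011207442867156884
yel [298 230   9   8  59] [-29. -31.  11.]
grn [296 236  11   8  62] [-30.  -7.  10.]
brn [293 247   9   8  65] [-26.  32.  11.]
brn [281 255   3   6  10] [ -1. 110.  64.]
blu [ 208    0  137   86 2526] [ 73.  33. 509.]
blu [ 285  205   58   74 1397] [-68. -21.   3.]
blu [292 227   4   6   9] [ -4. -52.   2.]
blu [288 233  10   9  34] [ -8. -17.   2.]
blu [288 256   2   7   9] [-9. 58.  3.]
blu [276 274   8   5  15] [  4. 115.   1.]
yel [250 224   7   8  36] [-28. -33.  13.]
brn [231 227   9   8  40] [-25.  29.  13.]
blu [249 185   6  14  24] [ 28. -45. 634.]
blu [209 186  18  10  28] [ 57.  19. 585.]
blu [244 198   3   6  11] [ 18. -30. 637.]
blu [247 200   5  21  43] [ -3. -34. 641.]
blu [241 209   5  16  29] [-10. -22. 644.]
blu [246 221   5  11  29] [-26. -27. 647.]
blu [259 221   9   9  45] [-28. -67.  13.]
blu [239 225   5  17  37] [-33. -14. 650.]
blu [220 231   9   8  51] [-30.  66.  13.]
blu [245 232   3   7   9] [-40. -20. 650.]
blu [205 253  18  17 107] [-71.  44. 664.]
blu [219 259  12  15  45] [-86.  24. 661.]
blu [229 260   8  10  30] [-82.  12. 655.]
blu [203 273  22   7  62] [-92.  45. 673.]
blu [242 278   2  10  13] [-117.    1.  653.]
blu [213 280   6   8  10] [-105.   41.  679.]
blu [201 293  11   8  29] [-119.   61.  691.]
```

View pics/c6.png

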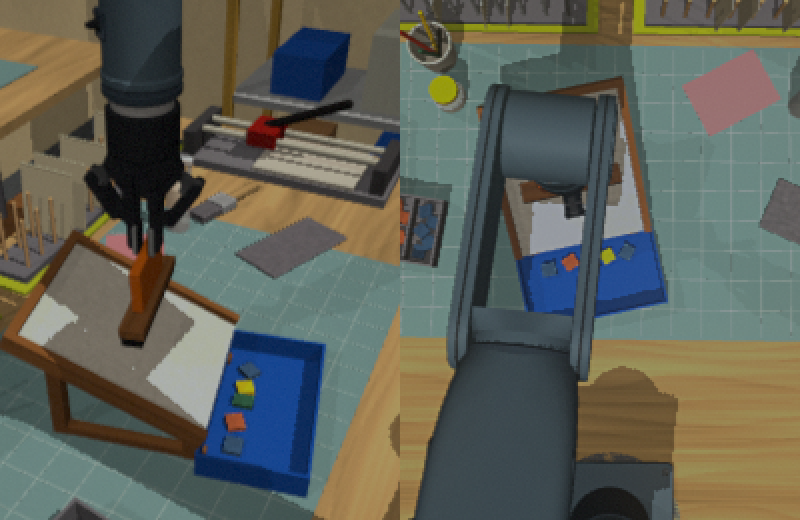

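All five chips lie in the tray, at (240,370)–(235,440) in the left half. They measure about x = -28 mm and z = 12 mm in the stand frame. The grip width changed from 13.3 to 11.2 mm, so I'll measure how the scraper sits in the hand before placing it.

Run:
```python
from scr import *
s=env.get_state(); tc=s["position"]; Rm=rot(s).as_matrix(); print(s["time"],tc,s["width"])
b,_,w=look("side"); h=hsv(b)
P=(w-tc)@Rm*1000   # tool coords: x down, y length, z uphill
o=(h[...,0]<18)&(h[...,1]>150)&(h[...,2]>50)&(abs(P[...,1])<95)&(abs(P[...,2])<60)&(P[...,0]>20)&(P[...,0]<150)
Q=P[o]; print(o.sum(),np.percentile(Q,2,axis=0).round(),np.percentile(Q,98,axis=0).round())
for lo in range(30,130,8):
    k=(Q[:,0]>=lo)&(Q[:,0]<lo+8)
    if k.sum()>3: print(lo,k.sum(),"z",np.percentile(Q[k,2],[5,50,95]).round(1),"y",np.percentile(Q[k,1],[3,97]).round())
K=Q[(Q[:,0]<95)]
for _ in range(4):
    A=np.c_[K[:,:2],np.ones(len(K))]; c=np.linalg.lstsq(A,K[:,2],rcond=None)[0]; r=K[:,2]-A@c; K=K[abs(r)<max(2,1.5*r.std())]
print("face dz/dx,dz/dy deg",np.degrees(np.arctan(c[:2])),len(K),r.std())
d=(h[...,2]<60)&(abs(P[...,1])<95)&(abs(P[...,2])<40)&(P[...,0]>85)&(P[...,0]<140)
D=P[d]; print("foot x",np.percentile(D[:,0],[5,50,95]) if len(D) else None,len(D))
```

```text
10.3333 [0.5459902  0.06357967 0.29366289] 0.011207442867156884
664 [ 70. -61. -17.] [135.  76.   8.]
62 11 z [-11.9   2.    5.8] y [-16.  34.]
70 97 z [-6.4 -0.1  5.9] y [-7. 48.]
78 34 z [-7.1 -6.   3.4] y [ 5. 48.]
86 47 z [-7.4 -6.8  2.4] y [-24.  48.]
94 46 z [-8.1 -7.3  1.1] y [-34.  48.]
102 47 z [-8.3 -7.6  3.5] y [-34.  48.]
110 48 z [-8.8 -8.1  1.9] y [-30.  47.]
118 112 z [-16.2  -9.4  -1.9] y [-67.  52.]
126 202 z [-16.8  -8.7   8.1] y [-37.  77.]
face dz/dx,dz/dy deg [-15.63191101   0.71939128] 106 1.858486972283211
foot x [126.0002837  132.15613142 138.40079452] 89
```

Only the fingertips hold the handle, by its top 5 mm: the foot underside is about 150 mm below the TCP and leans about 3°. I'll measure the pad, carry the scraper there slowly and set it down gently.

Run:
```python
from scr import *
for n in("top","side"):
    p,_,w=look(n); h=hsv(p)
    m=(h[...,1]<60)&(h[...,2]>40)&(h[...,2]<140)&(w[...,2]>-.01)&(w[...,2]<.02)&(w[...,0]>.38)&(w[...,0]<.62)&(w[...,1]<-.2)&(w[...,1]>-.47)
    m=cv2.morphologyEx(m.astype(np.uint8),cv2.MORPH_OPEN,np.ones((3,3)))
    c,l,st,_=cv2.connectedComponentsWithStats(m); k=l==1+st[1:,4].argmax()
    print(n,k.sum(),cv2.minAreaRect((w[k][:,:2]*1000).astype(np.float32)),w[k].mean(0))
s=env.get_state(); print(s["position"],s["width"],s["time"])
```

```text
top 3750 ((500.1800842285156, -320.95196533203125), (237.8126983642578, 242.51412963867188), 0.6296935677528381) [ 0.49685461 -0.2996556   0.0033328 ]
side 2354 ((499.94488525390625, -325.6324768066406), (251.14376831054688, 239.96775817871094), 89.96215057373047) [ 0.49070514 -0.29271166  0.00126165]
[0.5443863  0.06330327 0.29472676] 0.011144012255383596 10.4833
```

Run:
```python
from scr import *
z=cv2.imread("pics/c6.png")[:,:400][::2,::2]; 
p,_,w=look("side"); h=hsv(p); print("pad hsv",h[164,325],h[160,335],"mat",h[190,340],w[164,325])
ok=(abs(h-h[164,325])[...,0]<25)&(w[...,2]>-.01)&(w[...,2]<.02)&(w[...,0]>.38)&(w[...,0]<.62)&(w[...,1]<-.2)&(w[...,1]>-.47)
m=cv2.morphologyEx(ok.astype(np.uint8),cv2.MORPH_OPEN,np.ones((3,3)))
c,l,st,_=cv2.connectedComponentsWithStats(m); k=l==l[164,325]
print(k.sum(),cv2.minAreaRect((w[k][:,:2]*1000).astype(np.float32)),w[k].mean(0))
```

```text
pad hsv [174  13  95] [173  11  94] mat [ 85  53 124] [ 0.4953588  -0.33606429  0.00269299]
538 ((497.47369384765625, -341.587646484375), (177.04891967773438, 86.70240783691406), 68.12235260009766) [ 0.49388518 -0.3441287   0.00459833]
```

Emit:
{"name": "send_rows", "arguments": {
  "series": [
    [0.8,-1,0,0,0],
    [0.8,-2.5,-0.5,-0.2,0],
    [0.8,-4,-2,-0.7,0],
    [0.8,-4,-4,-1.4,0],
    [0.8,-4,-6,-2.1,0],
    [0.8,-4,-8,-2.8,0],
    [0.8,-4,-10,-3.5,0],
    [0.8,-4,-12,-4.2,0],
    [0.8,-4,-14,-4.9,0],
    [0.8,-4,-16,-5.6,0],
    [0.8,-4,-18,-6.3,0],
    [0.8,-4,-19.1,-6.7,0]
  ],
  "newtons": 80
}}

```text
time: 11.53
position: [0.5211, -0.1397, 0.3364]
tool_rot: [0.703, -0.078, 0.702, 0.076]
contact_force: [0.5, 1.2, -2.4]
width: 0.0096
```

Emit:
{"name": "send_rows", "arguments": {
  "series": [
    [0.8,0,-1,-0.4,2],
    [0.8,0,-3,-1.1,6],
    [0.8,0,-5,-1.8,10],
    [0.8,0,-7,-2.5,14],
    [0.8,0,-9,-3.2,18],
    [0.8,0,-11,-3.9,22],
    [0.8,0,-13,-4.6,26],
    [0.8,0,-15,-5.3,30],
    [0.8,0,-17,-6.0,34],
    [0.8,0,-18.5,-6.4,38],
    [0.8,0,-19.1,-6.7,40],
    [0.8,0,-19.1,-6.7,40]
  ]
}}

```text
time: 12.53
position: [0.4976, -0.3399, 0.3352]
tool_rot: [0.687, 0.169, 0.687, -0.169]
contact_force: [1.2, 0.2, -3.0]
width: 0.0099
```

```bash
cat > hand.py <<'E'
from scr import *
def hand(name=None):
    s=env.get_state(); tc=s["position"]; Rm=rot(s).as_matrix(); print(s["time"],tc,s["width"],s["contact_force"].round(1),"zdir",Rm[:,2].round(3))
    b,_,w=look("side"); h=hsv(b); P=(w-tc)@Rm*1000
    if name: save(b[60:230,230:400].repeat(3,0).repeat(3,1),name)
    o=(h[...,0]<18)&(h[...,1]>150)&(h[...,2]>50)&(abs(P[...,1])<95)&(abs(P[...,2])<60)&(P[...,0]>20)&(P[...,0]<170)
    Q=P[o]; W=w[o]
    for lo in range(30,150,8):
        k=(Q[:,0]>=lo)&(Q[:,0]<lo+8)
        if k.sum()>3: print(lo,k.sum(),"z",np.percentile(Q[k,2],[5,50,95]).round(1),"y",np.percentile(Q[k,1],[3,97]).round(),"worldz",W[k,2].mean().round(3))
    print("all x range",np.percentile(Q[:,0],[1,99]).round(),"mean xy",W.mean(0).round(3))
E
python3 -c "
from hand import *
hand('c7')"
```

```text
12.5333 [ 0.49764008 -0.33993339  0.33524533] 0.009873762468290121 [ 1.2  0.2 -3. ] zdir [ 0.886 -0.464  0.   ]
62 7 z [-13.6  -2.3   4. ] y [-33.   8.] worldz 0.266
70 71 z [-9.2 -5.7  3.1] y [-39.  49.] worldz 0.262
78 67 z [-9.3 -7.1 -1.9] y [-36.  49.] worldz 0.253
86 63 z [-10.2  -8.   -2.8] y [-41.  49.] worldz 0.245
94 67 z [-10.6  -8.1  -3.8] y [-37.  47.] worldz 0.237
102 58 z [-10.7  -9.   -3.3] y [-35.  48.] worldz 0.229
110 60 z [-11.   -8.8  -5.2] y [-37.  47.] worldz 0.221
118 92 z [-17.9  -9.2   1.9] y [-67.  48.] worldz 0.212
126 174 z [-19.5 -15.7   6.3] y [-66.  77.] worldz 0.206
134 55 z [-19.8 -17.8  -5.6] y [-58.  77.] worldz 0.199
all x range [ 70. 138.] mean xy [ 0.495 -0.326  0.226]
```

View pics/c7.png

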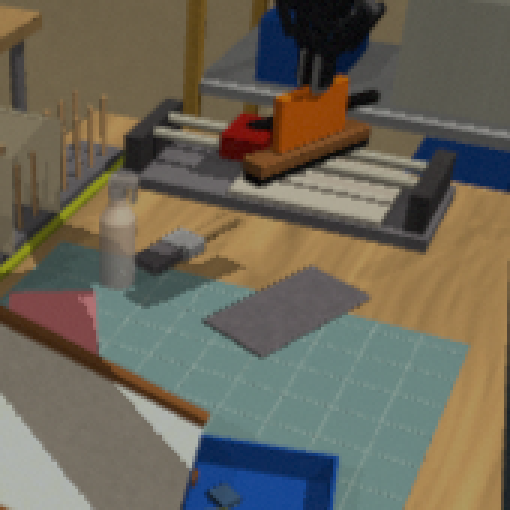

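The crop shows the scraper still held by its top edge at (310,110) above the empty pad at (285,310), roughly level. I'll lower it, then approach contact in small steps.

Emit:
{"name": "send_rows", "arguments": {
  "series": [
    [0.8,1,0,0,0],
    [0.8,3,0,0,0],
    [0.8,5,0,0,0],
    [0.8,7,0,0,0],
    [0.8,9,0,0,0],
    [0.8,11,0,0,0],
    [0.8,13,0,0,0],
    [0.8,15,0,0,0],
    [0.8,16.2,0,0,0],
    [0.8,16.8,0,0,0],
    [0.8,17.0,0,0,0],
    [0.8,17.0,0,0,0]
  ]
}}

```text
time: 13.58
position: [0.4982, -0.3379, 0.1649]
tool_rot: [0.687, 0.167, 0.687, -0.167]
contact_force: [-0.1, 0.5, -1.7]
width: 0.0098
```

Emit:
{"name": "send_rows", "arguments": {
  "series": [
    [0.8,0.2,0,0,0],
    [0.8,0.4,0,0,0],
    [0.8,0.5,0,0,0],
    [0.8,0.5,0,0,0]
  ]
}}

```text
time: 13.92
position: [0.4981, -0.3387, 0.1604]
tool_rot: [0.687, 0.167, 0.687, -0.168]
contact_force: [-0.7, 0.2, -2.7]
width: 0.0095
```

Emit:
{"name": "send_rows", "arguments": {
  "series": [
    [0.8,0.1,0,0,0],
    [0.8,0.2,0,0,0],
    [0.8,0.3,0,0,0],
    [0.8,0.3,0,0,0]
  ]
}}

```text
time: 14.25
position: [0.498, -0.3387, 0.157]
tool_rot: [0.687, 0.168, 0.687, -0.168]
contact_force: [-0.3, -0.1, -1.6]
width: 0.0101
```

Emit:
{"name": "send_rows", "arguments": {
  "series": [
    [0.8,0.1,0,0,0],
    [0.8,0.2,0,0,0],
    [0.8,0.2,0,0,0]
  ]
}}

```text
time: 14.5
position: [0.4983, -0.3394, 0.156]
tool_rot: [0.687, 0.167, 0.687, -0.168]
contact_force: [-1.7, -1.0, 3.0]
width: 0.0098
```

Contact. I'll open slightly so it settles between the fingers, then open fully without moving.

Emit:
{"name": "send_rows", "arguments": {
  "series": [
    [0.8,0.1,0,0,0],
    [0.8,0.1,0,0,0],
    [1.6,0.1,0,0,0],
    [2.0,0.1,0,0,0],
    [2.4,0.1,0,0,0],
    [2.8,0.1,0,0,0],
    [2.8,0.1,0,0,0],
    [2.8,0.1,0,0,0]
  ]
}}

```text
time: 15.17
position: [0.4981, -0.3385, 0.1539]
tool_rot: [0.687, 0.168, 0.687, -0.167]
contact_force: [0.4, -0.1, -0.9]
width: 0.0278
```

```bash
python3 -c "
from hand import *
hand('c8')"
```

```text
15.1667 [ 0.49808846 -0.33851219  0.15388217] 0.02778016418303156 [ 0.4 -0.1 -0.9] zdir [ 0.888 -0.46  -0.   ]
54 4 z [-27.7 -20.7 -14.6] y [-7. 12.] worldz 0.096
62 33 z [-17.7  -6.3   0.8] y [-39.  45.] worldz 0.085
70 38 z [-17.2 -10.3  -0.4] y [-38.  47.] worldz 0.08
78 45 z [-12.5 -10.2  -2. ] y [-37.  48.] worldz 0.071
86 43 z [-12.5 -10.1  -7.5] y [-35.  48.] worldz 0.064
94 43 z [-11.5 -10.1  -7.6] y [-37.  48.] worldz 0.056
102 41 z [-12.3 -10.   -5.2] y [-42.  47.] worldz 0.048
110 45 z [-12.2 -10.5  -7.1] y [-37.  47.] worldz 0.04
118 126 z [-18.8 -10.1   4. ] y [-66.  74.] worldz 0.03
126 105 z [-19.6 -17.2   3.2] y [-64.  77.] worldz 0.025
134 24 z [-19.7 -17.6 -14.6] y [-45.  76.] worldz 0.018
all x range [ 66. 138.] mean xy [ 0.494 -0.323  0.046]
```

View pics/c8.png

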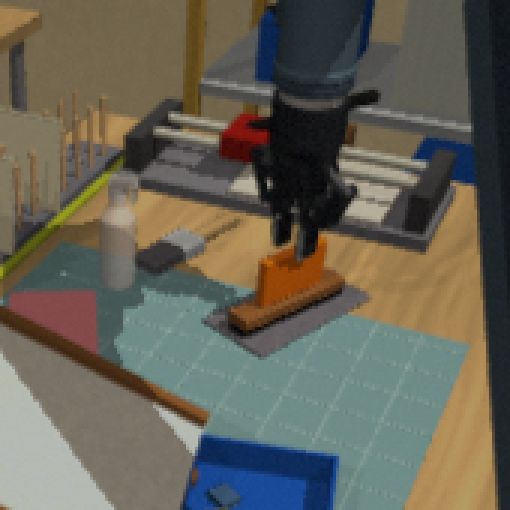

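The scraper stands upright on the pad at (295,285), with a constant handle face (0° lean). I'll open wider and withdraw straight up.

Emit:
{"name": "send_rows", "arguments": {
  "series": [
    [4.0,0,0,0,0],
    [5.0,0,0,0,0],
    [5.0,0,0,0,0],
    [5.0,-3,0,0,0],
    [5.0,-7,0,0,0],
    [5.0,-11,0,0,0],
    [5.0,-15,0,0,0],
    [5.0,-15,0,0,0],
    [5.0,-15,0,0,0],
    [5.0,-15,0,0,0],
    [5.0,-15,0,0,0]
  ]
}}

```text
time: 16.13
position: [0.4975, -0.3381, 0.3024]
tool_rot: [0.686, 0.168, 0.688, -0.167]
contact_force: [-0.2, 0.5, -0.3]
width: 0.05
```

Run:
```python
from scr import *
s=env.get_state(); print(s["time"],s["position"],s["contact_force"])
p,_,w=look("side"); h=hsv(p); save(p[90:310,180:400].repeat(2,0).repeat(2,1),"c9")
o=(h[...,0]<18)&(h[...,1]>150)&(h[...,2]>50)&(w[...,1]<-.2)&(w[...,1]>-.45)&(w[...,2]>.028)&(w[...,2]<.12)&(w[...,0]>.4)&(w[...,0]<.6)
Q=w[o]; T=Q[Q[:,2]>.08]
print("handle top z",np.percentile(Q[:,2],98),cv2.minAreaRect((T[:,:2]*1000).astype(np.float32)),Q.mean(0))
S=(w-np.array([.459,.048,0]))@np.c_[u,[-u[1],u[0],0],[0,0,1]]
m=(S[...,0]>-.125)&(S[...,0]<.0)&(abs(S[...,1])<.105)&(S[...,2]>.008)&(S[...,2]<.02)
c,l,st,_=cv2.connectedComponentsWithStats(m.astype(np.uint8))
for i in range(1,c):
    if st[i,4]>15: print(st[i],(np.median(S[l==i],0)*1000).round(),p[l==i].mean(0).astype(int))
```

```text
16.1333 [ 0.49748184 -0.33808364  0.3023617 ] [-0.23519732  0.50805916 -0.27543339]
handle top z 0.08576887658724157 ((495.36474609375, -334.6788330078125), (88.45248413085938, 15.869250297546387), 62.41378402709961) [ 0.49479294 -0.3251448   0.05519688]
[296 221  14  23 165] [-29. -30.  10.] [77 91 52]
[292 247  11   8  68] [-25.  31.  11.] [93 48 31]
[291 258  11  10  77] [-30.  69.  10.] [31 47 65]
```

View pics/c9.png

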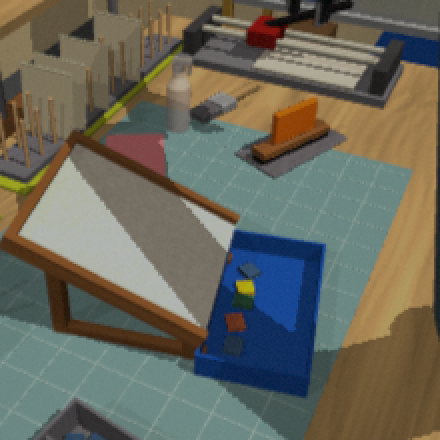

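The board is clear, all five chips lie in the tray from (248,270) to (233,345), and the scraper stands on its pad at (295,130) with the gripper well above it. Handing in.

```bash
python3 -c "
from h import *
print(env.close_job())"
```

```text
the job is handed in; nothing more can be done
None
```

I wiped all five chips into the catch tray with the scraper, stood it back upright on its pad and handed the job in at about 16 s. No verdict was reported.

**How I did it:** the tool can only point straight down, so I set the foot's uphill edge on the board and opened the fingers to 30 mm. The scraper then tipped flat onto the slope, and I guided it loosely down to the low edge. After that I clamped it again, carried it back to the pad and released it.

**Last checks:**
- **Flatness:** before the wipe the foot measured flat to about 1°, centred near board x = 196 mm and y = -4 mm. During the wipe the readings were 3–5°, under the 10° limit.
- **Chips:** the last picture shows all five chips in the tray. They measure about 25–30 mm in front of the board's low edge, with their tops 10–13 mm above the table.
- **Scraper:** it stands upright, with the handle top at z = 0.086 m and its centre within about 8 mm of the measured pad centre. The gripper is open well above it, and the measured tool force is under 1 N.
- **Other items:** the spray bottle and brush look unmoved in the last picture. I didn't check the glue jar and tape at the end, but the arm's path stayed clear of them.

**What didn't go to plan:** after the wipe I clamped only the top 5 mm or so of the handle, and the finger width dropped from 13 to 10–11 mm. The scraper leaned 3–5° in the grip, so I carried it slowly. It settled square on the pad when I released it.

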